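# Refit the dust pot of a bench dust collector

## Robot

A 6-joint arm with a two-finger parallel gripper is mounted at the origin on the work surface. World frame = base frame: x ahead of the robot, y to its left, z up, the work surface at z = 0. Lengths are in mm, angles in rad, forces in N, time in s.
With the tool pointing down it reaches from about 350 to 875 mm from the base axis. Payload 4.2 kg.
Tool frame: the origin (TCP) lies midway between the tips of the shut fingers; the grasp point (between the pads) lies 19 mm behind it; z points along the fingers, y is the line along which they close (so a half turn about z gives the same grasp; the last joint's range is limited). The gripper opens to 85 mm and grips with 20 to 120 N. Pads are 22 mm wide; open, the fingers measure 114 mm over their backs; the gripper's body (76 mm by 85 mm) begins 54 mm behind the grasp point. The pads swing forward as they close: fully open they stand 13 mm farther back than shut.
Start: joints at [1.602, 0.385, 0.008, 0, -1.194, -0.259], TCP at [141.115, 608.84, 231.312] pointing down, gripper open.
Joint ranges: [-3.14, 3.14], [-1.21, 2.06], [-1.07, 1.41], [-3.16, 2.05], [-2.99, -0.16], [-3.1, 3.1]. Speed limits (rad/s): [2.79, 2.79, 3.14, 3.14, 3.14, 3.14].

## Interface

Orientations are given as a unit quaternion [x, y, z, w].
In Python, from bench import read_state, get_image, job_done gives the robot as it stands.
- The arm moves only by the shell command python3 -m jog 'ROWS'. ROWS is JSON, a list of rows, each a list of 3 entries, a list of its own where there are three numbers: the shift along the world's x, y, z scaled (see below), then the turn, a rotation vector about the world's x, y, z scaled (see below), then the gripper's target within -1 to 1 (shut at 1, half-way at 0, fully open at -1). In form: [[[x, y, z], [wx, wy, wz], claw], ...]. A call has 1 to 20 rows; each row is the pose to reach, as a shift and turn from the pose commanded when the call began; what a row does not reach only later rows make up. The controller multiplies each number of a shift by 10 cm and each number of a turn by 120 degrees. A row lasts 1/10 s, in which the tool goes at most 50 mm and 8.59 degrees, less where a joint would pass 70% of its speed; a pose out of reach is approached as far as the arm can. A call with a number of a shift or a turn outside -1 to 1 is refused whole. A call with a gripper value outside its range is refused whole. The fingers move at their own pace and stop on an object; the grip force is fixed at half the most. Time passes only in rows, so rows that repeat a pose let the fingers close. It gives the time, the measured TCP pose, the force, the opening and the grip force at its end, in the units of the state.
- read_state(): the state, without advancing time (a new reading comes with each control period).
- get_image(name): name is "side" or "top" or "wrist"; returns a dict with "frame" (420x560x3 uint8, red, green, blue), "range_z" (420x560 float32, mm along the optical axis (not along the pixel's ray), 0 where there is no reading), "fx", "fy", "cx", "cy" (pixels), "distortion" ([k1, k2, p1, p2, k3] as OpenCV has them; the pictures are not rectified), "R" (3x3) and "t" (3): a world point X has camera coordinates R X + t. Camera axes: x right, y down, z forward; pixel columns grow to the right and rows downward; lengths in mm; the calibration is good to about 2 mm. A picture is of the moment at which its call begins.
- job_done(): hands the job in; it is judged then, once.
The state is a dict: "clock": time; "joints": joint angles; "joint_vel": joint speeds; "joint_efforts": joint torques, N m; "position": TCP position; "ee_rot": TCP orientation; "contact_force": force on the tool from outside, world axes, zero at the start; "wrist_torque": the same for the moment, N m; "gripper_width": finger opening in mm; "grasp_force": force on a finger pad.
Only numpy, scipy, OpenCV 4.12 (cv2) and the standard library are available. Lean on these libraries where they do the work, as an engineer would, in place of code of your own. Each camera call takes 0.05 s, during which the arm holds its last target. There are 200 camera calls.

## Task

The collector's filter cartridge has been left standing on the peg base where the dust pot belongs: lay the cartridge on its side in both V-notches of the wooden cradle, about centred along it, and seat the dust pot on the base, either way round, with both pegs through its foot holes and its foot flat and fully home. Set both down gently, without dropping them or letting them topple over, let go of them, and leave everything else on the bench where it is.

Things in the scene. Friction and masses are not known exactly. Their poses are not given: they have to be found in the camera images.
- base: Collector base, fixed: grey plate 190 (x) x 130 (y) x 20 mm high, origin at the centre of its underside, z up. Two upright steel pegs on its x axis at x = -60 and 60 mm: 12 mm diameter, 24 mm tall above the plate, the upper 7 mm tapering to 4 mm. A steel pipe stub of 44 mm diameter, top 44 mm high, lies at its +x end out to x = 135 mm.
- seat (a point): Centre of the base's top face, midway between the pegs, 20 mm above the bench; axes as the base.
- dust_pot: Loose aluminium dust pot, 132 mm tall, 0.45 kg. Foot plate 150 (x) x 90 (y) x 12 mm with two 16 mm through holes at x = -60 and 60 mm, y = 0; on it an open round cup, rim 84 mm wide at z = 92 mm. Over the mouth a black bar handle along x, 86 long, 14 wide, 14 mm high, centre at z = 125 mm, on uprights at x = -40 and 40 mm. Origin: centre of the foot's underside, z up.
- pot_grip (a point): Centre of the pot's bar handle, 125 mm above the pot's underside.
- cartridge: Loose filter cartridge, a pleated paper-coloured cylinder with black end caps, 52 mm diameter, 130 mm long, about 0.2 kg, both ends alike. Starts standing upright on the base between the pegs. Origin at the centre of its lower end face, z along its length.
- cartridge_mid (a point): Middle of the cartridge, on its axis, 65 mm from either end.
- cradle: Wooden cradle, fixed: board 90 (x) x 160 (y) x 12 mm high with two V-notched saddles, each 20 mm thick, at y = -45 and 45 mm, 70 mm clear between them. The 90-degree notches form a groove along y; saddle tops 44 mm above the bench, 64 mm wide (x). Origin: centre of the board's underside, z up.
- rest (a point): Where the middle of the cartridge comes when it lies centred in the cradle: 54.8 mm above the bench, midway between the saddles; axes as the cradle (cartridge along y).
- sanding_block: Bystander: black rubber sanding block 100 x 60 x 32 mm, loose.
- offcut: Bystander: dark wooden offcut 140 x 50 x 30 mm, loose, near the robot.
- glue_bottle: Bystander: white glue bottle, 60 mm diameter, 150 mm tall, loose.
- tin: Bystander: metal tin, 74 mm diameter, 100 mm tall, loose.
- mallet: Bystander: hammer lying at the left side, loose.
- dust_brush: Bystander: brush lying at the right side, loose.
Mind the look-alikes: they are no part of the job. What is shaped like the cartridge but purple or turquoise is not meant. What is shaped like the dust_pot but orange is not meant.

How it is judged:
By the outcome, as a careful person would: the job done as asked, in the order asked, and still so for the second after the job is handed in, with the robot touching nothing.
It also fails if it takes over 67 s, if anything falls off the work surface, if the arm or the gripper's body presses on something with over 40 N, if the wrist force passes 120 N, or if a joint passes its speed limit or range.

## Working session

There is one attempt and no reset: what is moved stays moved. The work goes in short steps, Python scripts to look and compute and a shell command to move; the robot and the scene stay as the last step left them, time stands still between calls to the robot, and variables do not carry over. Pictures are saved under pics/ and viewed, at most 12 in all, crops included, and the job is handed in when it is done.

```bash
mkdir -p pics
cat > h.py <<'E'
import numpy as np,cv2
from bench import read_state,get_image,job_done
def K(i): return np.array([[i['fx'],0,i['cx']],[0,i['fy'],i['cy']],[0,0,1.]])
def ray(i,uv):
    n=cv2.undistortPoints(np.array(uv,float).reshape(-1,1,2),K(i),np.array(i['distortion'],float)).reshape(-1,2)
    R=np.array(i['R']);t=np.array(i['t']).ravel()
    return -R.T@t,np.c_[n,np.ones(len(n))]@R
def plane(i,uv,z):
    c,d=ray(i,uv); return c+d*((z-c[2])/d[:,2])[:,None]
def cloud(i,uv):
    c,d=ray(i,uv); uv=np.array(uv,int).reshape(-1,2); return c+d*i['range_z'][uv[:,1],uv[:,0]][:,None]
def proj(i,P):
    R=np.array(i['R']);t=np.array(i['t'],float)
    return cv2.projectPoints(np.array(P,float).reshape(-1,1,3),cv2.Rodrigues(R)[0],t,K(i),np.array(i['distortion'],float))[0].reshape(-1,2)
def save(i,n,crop=None,s=1):
    f=cv2.cvtColor(i['frame'],cv2.COLOR_RGB2BGR)
    if crop: f=f[crop[1]:crop[3],crop[0]:crop[2]]
    cv2.imwrite('pics/'+n+'.png',cv2.resize(f,None,fx=s,fy=s))
E
python3 - <<'E'
from h import *
import pickle
for n in('top','side','wrist'):
    i=get_image(n);save(i,n+'0');pickle.dump(i,open(n+'0.pkl','wb'));c,d=ray(i,[[280,210]]);print(n,c.round(),d.round(2))
s=read_state();print(s)
E
```

```text
top [ 436.  -16. 1414.] [[ 0.05 -0.01 -1.  ]]
side [  93. -844.  869.] [[ 0.37  0.68 -0.63]]
wrist [216. 592. 372.] [[-0.29  0.05 -0.96]]
{'clock': 0.15, 'joints': array([ 1.60158133e+00,  3.85381193e-01,  6.96381774e-03, -3.23976678e-04,
       -1.19398533e+00, -2.58589095e-01]), 'joint_vel': array([ 0.00062954, -0.00090979,  0.00438842,  0.0003806 , -0.00026561,
       -0.00099701]), 'joint_efforts': array([-6.69073252e-04, -3.92680013e+01,  1.88583112e+01,  4.18864846e+00,
       -3.37749880e-03,  1.22935091e-06]), 'position': array([141.04917126, 608.44324029, 230.48568664]), 'ee_rot': array([ 9.93513051e-01, -1.13715216e-01, -3.31960006e-05,  8.16509739e-04]), 'contact_force': array([ 0.97345682, -0.32366902, -0.67758872]), 'wrist_torque': array([-0.01448306, -0.00670272,  0.02602305]), 'grasp_force': 0.0, 'gripper_width': 85.43703945266022}
```

View pics/top0.png

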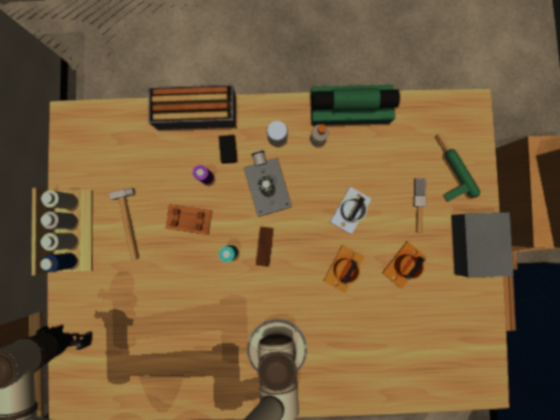

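View pics/side0.png

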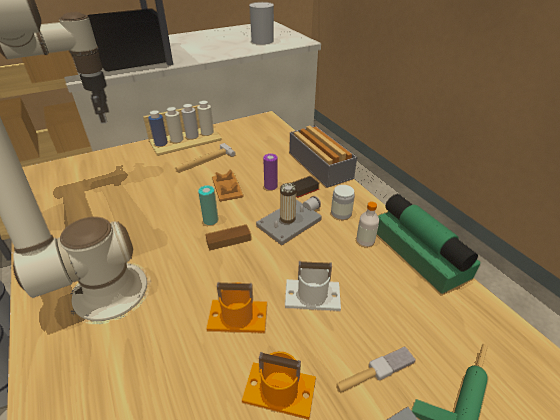

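Top view: the cartridge is paper and black on the grey base at (267,184). Look-alikes are purple at (202,174) and turquoise at (228,254). The silver pot is at (351,209), with orange ones at (344,268) and (405,263). The cradle is at (189,219). In the side view, the cartridge is at (288,202) and the pot at (314,285).

```bash
cat > m.py <<'E'
from h import *
import pickle
T=pickle.load(open('top0.pkl','rb'));S=pickle.load(open('side0.pkl','rb'))
def roi(i,b):
    u,v=np.meshgrid(np.arange(b[0],b[2]),np.arange(b[1],b[3]));uv=np.c_[u.ravel(),v.ravel()]
    return uv,cloud(i,uv)
def rect(P,lo,hi):
    p=P[(P[:,2]>lo)&(P[:,2]<hi)];r=cv2.minAreaRect(p[:,:2].astype(np.float32))
    return len(p),np.median(p,0).round(1),p.mean(0).round(1),[np.round(x,1) for x in r]
print('fx',T['fx'],S['fx'])
for nm,b,zs in(('base',(240,145,295,220),[(12,30),(110,170)]),('cradle',(163,200,215,240),[(6,20),(36,50)]),('pot',(328,183,375,236),[(6,20),(70,105),(115,145)])):
    for z in zs: print(nm,z,'top',rect(roi(T,b)[1],*z))
for nm,b,zs in(('base',(255,180,322,242),[(12,30),(145,170)]),('cradle',(208,168,246,202),[(6,20),(38,50)]),('pot',(282,258,345,312),[(6,20),(115,145)])):
    for z in zs: print(nm,z,'side',rect(roi(S,b)[1],*z))
f=np.hstack([cv2.resize(T['frame'][140:240,160:220],None,fx=4,fy=4),cv2.resize(T['frame'][140:240,235:295],None,fx=4,fy=4),cv2.resize(T['frame'][160:260,325:385],None,fx=4,fy=4)])
cv2.imwrite('pics/c1.png',f[:,:,::-1])
E
python3 m.py
```

```text
fx 383.08423490024273 382.64407699654015
base (12, 30) top (1543, array([582.4,  12.3,  19.6]), array([587.6,  14.6,  19.6]), [array([613.6,  13. ]), array([236.1, 147.1]), np.float64(14.4)])
base (110, 170) top (209, array([583.4,  17.9, 149.4]), array([583.5,  17.8, 148.2]), [array([584.3,  16.4]), array([49.6, 51.5]), np.float64(88.6)])
cradle (6, 20) top (836, array([478.2, 308.1,  11.2]), array([478. , 307.9,  11.4]), [array([472.9, 311.3]), array([142.6, 173.3]), np.float64(2.8)])
cradle (36, 50) top (81, array([465.2, 339.3,  40.6]), array([475.4, 311.4,  40.8]), [array([478.4, 311.3]), array([110.6,  63.9]), np.float64(80.1)])
pot (6, 20) top (676, array([ 488.9, -278.2,   12.4]), array([ 491.9, -277.8,   12.4]), [array([ 499.7, -284.2]), array([147.8, 196. ]), np.float64(86.2)])
pot (70, 105) top (123, array([ 492.2, -291.9,   89.8]), array([ 493.7, -285.7,   87.5]), [array([ 496.5, -283.7]), array([82., 80.]), np.float64(88.2)])
pot (115, 145) top (118, array([ 492.8, -282.6,  131.2]), array([ 494.1, -282.6,  130.5]), [array([ 494.5, -283.6]), array([14.6, 84.6]), np.float6
[... 229 characters left out ...]
.1,  17.9, 150.1]), [array([587.4,  19.4]), array([54.8, 51.4]), np.float64(63.1)])
cradle (6, 20) side (431, array([474.4, 302.5,  12.4]), array([476.5, 297.8,  12.6]), [array([492.1, 311.7]), array([173.6, 110.4]), np.float64(79.9)])
cradle (38, 50) side (52, array([492.8, 280.7,  42.3]), array([481.6, 307.2,  42.4]), [array([481.5, 310.7]), array([115.4,  63.2]), np.float64(80.5)])
pot (6, 20) side (911, array([ 483.3, -297.2,   13.1]), array([ 492. , -294.2,   13. ]), [array([ 515.5, -261.4]), array([156.3, 154.6]), np.float64(56.8)])
pot (115, 145) side (228, array([ 497. , -288.8,  131. ]), array([ 496.7, -288.4,  129.5]), [array([ 498., -286.]), array([16.7, 83.9]), np.float64(57.6)])
```

View pics/c1.png

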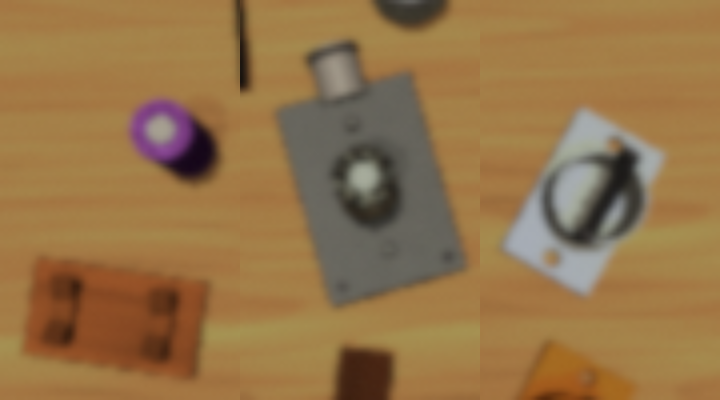

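Choice confirmed: the paper cartridge on the base and the silver pot. Both views agree on three things:
- **Cartridge:** about (585, 18), top at 150.
- **Cradle:** about (480, 311), groove direction (0.17, 0.98).
- **Pot handle:** about (496, -285), top at 131–132.

Now I'll move to the -y side of the cartridge, keeping the tool high and turning it.

```bash
R='tail -c 420'
python3 -m jog '[[[0.64,-0.98,0.1],[0,0,-0.092],-1],[[0.64,-0.98,0.1],[0,0,-0.092],-1],[[0.64,-0.98,0.1],[0,0,-0.092],-1]]'
for k in 1 2 3 4 5 6; do python3 -m jog '[[[0.64,-0.98,0.04],[0,0,-0.092],-1],[[0.64,-0.98,0.04],[0,0,-0.092],-1],[[0.64,-0.98,0.04],[0,0,-0.092],-1]]' >o.txt; done; cat o.txt
python3 - <<'E'
from h import *
s=read_state();print(s['clock'],s['position'],s['ee_rot'],s['joints'].round(2))
E
```

```text
clock: 0.45
position: [206.4, 507.6, 241.6]
ee_rot: [0.978, -0.21, -0.0, 0.001]
contact_force: [0.3, -0.3, 0.3]
gripper_width: 85.1
grasp_force: 0.0
clock: 2.25
position: [591.2, -80.0, 264.4]
ee_rot: [-0.704, 0.71, -0.0, -0.0]
contact_force: [-0.7, 0.9, 0.1]
gripper_width: 85.5
grasp_force: 0.0
2.25 [591.16732734 -79.98852366 264.39864065] [-7.04006358e-01  7.10193595e-01 -1.22121158e-04 -3.01832098e-04] [ 0.14  0.32 -0.01  0.   -1.24 -0.15]
```

Run:
```python
from h import *
import pickle
i=get_image('wrist');save(i,'w1');pickle.dump(i,open('w1.pkl','wb'))
u,v=np.meshgrid(np.arange(560),np.arange(420));uv=np.c_[u.ravel(),v.ravel()]
P=cloud(i,uv);ok=i['range_z'].ravel()>0
m=ok&(P[:,2]>140)&(P[:,2]<165)&(P[:,1]>-40)
print(m.sum(),P[m].mean(0) if m.any() else 0,cv2.minAreaRect(P[m][:,:2].astype(np.float32)) if m.any() else 0)
```

```text
2347 [585.8075745   17.57156563 148.8913904 ] ((586.0047607421875, 20.315460205078125), (51.76313400268555, 53.4648551940918), 0.4512360394001007)
```

View pics/w1.png

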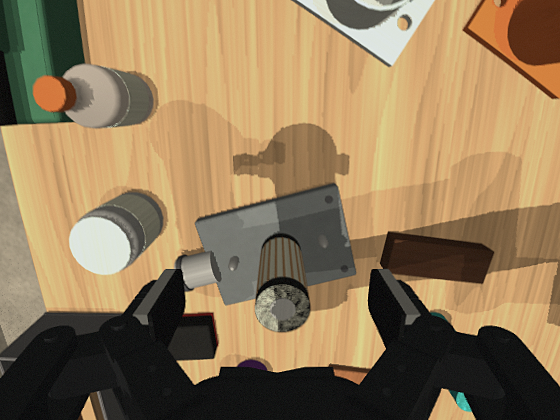

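```bash
python3 -m jog '[[[-0.06,-0.4,0.1],[0.3,0,0],-1],[[-0.06,-0.4,0.1],[0.625,0,0],-1],[[-0.06,-0.4,0.1],[0.625,0,0],-1],[[-0.06,-0.4,0.1],[0.625,0,0],-1],[[-0.06,-0.4,0.1],[0.625,0,0],-1],[[-0.06,-0.4,0.1],[0.625,0,0],-1],[[-0.06,-0.4,0.1],[0.625,0,0],-1],[[-0.06,-0.4,0.1],[0.625,0,0],-1],[[-0.06,-0.4,0.1],[0.625,0,0],-1],[[-0.06,-0.4,0.1],[0.625,0,0],-1],[[-0.06,-0.4,0.1],[0.625,0,0],-1],[[-0.06,-0.4,0.1],[0.625,0,0],-1]]'
python3 - <<'E'
from h import *
from scipy.spatial.transform import Rotation as R
s=read_state();print(s['joints'].round(2),R.from_quat(s['ee_rot']).as_matrix().round(3))
E
```

```text
clock: 3.5
position: [583.5, -116.2, 276.8]
ee_rot: [-0.561, 0.562, 0.43, 0.429]
contact_force: [-0.2, 0.2, -0.1]
gripper_width: 85.5
grasp_force: 0.0
[-0.51  0.65  0.37 -1.14 -1.96  0.43] [[-0.002 -1.    -0.001]
 [-0.262 -0.     0.965]
 [-0.965  0.003 -0.262]]
```

The wrist view shows the cartridge top at (283,305) and the pegs at (233,263) and (322,241). This puts the cartridge at (585.8, 18), which agrees with the first measurement. Next is to descend beside it and close in.

```bash
python3 -m jog '[[[0.02,0.76,-0.93],[0,0,0],-1],[[0.02,0.76,-0.93],[0,0,0],-1],[[0.02,0.76,-0.93],[0,0,0],-1],[[0.02,0.76,-0.93],[0,0,0],-1]]' >o.txt
python3 -m jog '[[[0,0,-0.4],[0,0,0],-1],[[0,0,-0.7],[0,0,0],-1],[[0,0,-1],[0,0,0],-1],[[0,0,-1],[0,0,0],-1],[[0,0,-1],[0,0,0],-1]]'
python3 - <<'E'
from h import *
s=read_state();print(s['joints'].round(2))
i=get_image('side');save(i,'s1',(190,120,390,270),4)
E
```

```text
clock: 4.4
position: [586.1, -42.2, 84.0]
ee_rot: [-0.56, 0.562, 0.43, 0.43]
contact_force: [-0.3, -0.8, 0.1]
gripper_width: 85.3
grasp_force: 0.0
[-0.41  0.85  0.19 -1.11 -1.71  0.75]
```

View pics/s1.png

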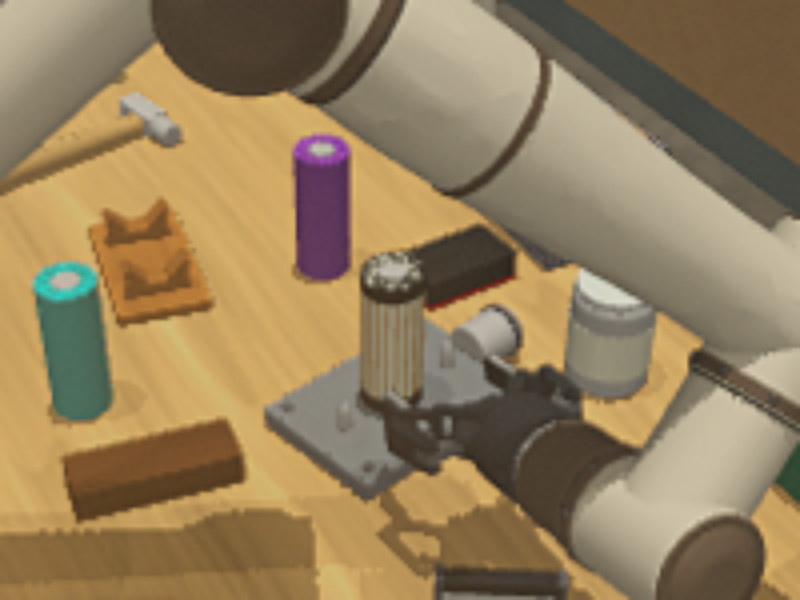

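The gripper sits beside the cartridge, lined up with it, and the pot handle (500,590 in the crop) is clear. I'll advance and close.

```bash
python3 -m jog '[[[0,0.3,0],[0,0,0],-1],[[0,0.55,0],[0,0,0],-1],[[0,0.75,0],[0,0,0],-1],[[0,0.83,0],[0,0,0],-1],[[0,0.83,0],[0,0,0],-1],[[0,0.83,0],[0,0,0],1],[[0,0.83,0],[0,0,0],1],[[0,0.83,0],[0,0,0],1],[[0,0.83,0],[0,0,0],1],[[0,0.83,0],[0,0,0],1],[[0,0.83,0],[0,0,0],1],[[0,0.83,0],[0,0,0],1],[[0,0.83,0],[0,0,0],1],[[0,0.83,0],[0,0,0],1]]'
```

```text
clock: 5.85
position: [585.2, 41.8, 82.4]
ee_rot: [-0.559, 0.563, 0.432, 0.429]
contact_force: [1.5, -1.9, 2.2]
gripper_width: 50.9
grasp_force: 61.9
```

```bash
python3 -m jog '[[[0,0,0.1],[0,0,0],1],[[0,0,0.3],[0,0,0],1],[[0,0,0.6],[0,0,0],1],[[0,0,0.9],[0,0,0],1],[[0,0,0.9],[0,0,0],1]]'
python3 -m jog '[[[0,0,0.4],[0,0,0],1],[[0,0,0.7],[0,0,0],1],[[0,0,0.7],[0,0,0],1]]'
python3 -m jog '[[[-0.4,0.9,0],[-0.75,0,0],1],[[-0.4,0.9,0],[-0.75,0,0],1],[[-0.4,0.9,0],[-0.75,0,0],1],[[-0.4,0.9,0],[-0.75,0,0],1],[[-0.4,0.9,0],[-0.75,0,0],1],[[-0.4,0.9,0],[-0.75,0,0],1],[[-0.4,0.9,0],[-0.75,0,0],1],[[-0.4,0.9,0],[-0.75,0,0],1],[[-0.4,0.9,0],[-0.75,0,0],1],[[-0.4,0.9,0],[-0.75,0,0],1],[[-0.4,0.9,0],[-0.75,0,0],1],[[-0.4,0.9,0],[-0.75,0,0],1],[[-0.4,0.9,0],[-0.75,0,0],1],[[-0.4,0.9,0],[-0.75,0,0],1]]'
python3 -m jog '[[[-0.5,0.9,0],[0,0,-0.082],1],[[-0.5,0.9,0],[0,0,-0.082],1],[[-0.5,0.9,0],[0,0,-0.082],1]]'
python3 -m jog '[[[-0.16,0.86,0],[0,0,0],1],[[-0.16,0.86,0],[0,0,0],1],[[-0.16,0.86,0],[0,0,0],1],[[-0.16,0.86,0],[0,0,0],1]]'
python3 - <<'E'
from h import *
import pickle
for n in('wrist','side','top'):
    i=get_image(n);pickle.dump(i,open(n+'2.pkl','wb'));save(i,n+'2')
s=read_state();print(s['joints'].round(2))
E
```

```text
clock: 6.35
position: [585.9, 41.9, 176.5]
ee_rot: [0.562, -0.561, -0.429, -0.43]
contact_force: [0.4, -0.2, -2.2]
gripper_width: 50.6
grasp_force: 62.1
clock: 6.65
position: [585.6, 41.9, 245.9]
ee_rot: [0.562, -0.561, -0.429, -0.43]
contact_force: [0.5, 0.4, -1.8]
gripper_width: 50.4
grasp_force: 62.2
clock: 8.05
position: [544.8, 131.2, 241.9]
ee_rot: [-0.699, 0.703, -0.092, -0.092]
contact_force: [0.3, 0.4, -1.9]
gripper_width: 50.3
grasp_force: 63.7
clock: 8.35
position: [494.3, 224.9, 242.7]
ee_rot: [-0.637, 0.76, -0.083, -0.098]
contact_force: [0.5, -0.4, -1.6]
gripper_width: 50.2
grasp_force: 63.9
clock: 8.75
position: [479.2, 307.6, 242.3]
ee_rot: [-0.636, 0.761, -0.084, -0.1]
contact_force: [-1.6, -1.2, -2.6]
gripper_width: 50.5
grasp_force: 63.8
[ 0.92  0.38 -0.04  0.12 -1.38 -1.13]
```

View pics/wrist2.png

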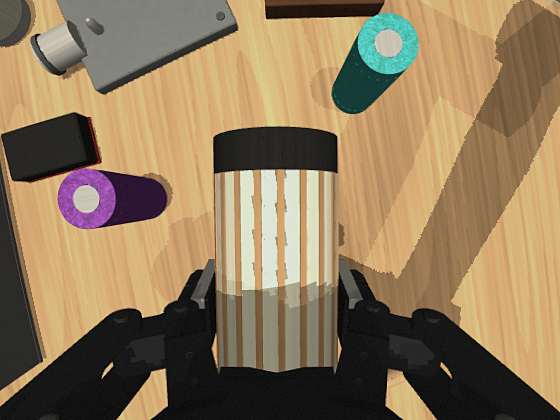

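The cartridge is held firmly. It fills columns 215–337 and its far end cap is at row 130. I'll check its axis and end from the depth.

Run:
```python
from h import *
import pickle
from scipy.spatial.transform import Rotation as R
i=pickle.load(open('wrist2.pkl','rb'))
u,v=np.meshgrid(np.arange(190,360),np.arange(110,360));uv=np.c_[u.ravel(),v.ravel()]
P=cloud(i,uv);P=P[(i['range_z'][uv[:,1],uv[:,0]]>0)&(P[:,2]>245)]
p0=np.array([479.2,307.6]);d=np.array([.172,.985]);n=np.array([.985,-.172])
s=(P[:,:2]-p0)@d;w=(P[:,:2]-p0)@n
print('s range',s.min(),s.max(),np.percentile(s,[.5,99.5]))
for a in range(-70,60,15):
    m=(s>a)&(s<a+15)
    if m.sum()>50: print(a,m.sum(),'ridge',np.percentile(P[m,2],97).round(1),'w',np.percentile(w[m],[2,98]).round(1))
print(R.from_quat(read_state()['ee_rot']).as_matrix().round(3))
```

```text
s range -61.78093347543294 33.539159081246304 [-61.08135065  25.18740735]
-70 2271 ridge 288.4 w [-22.7  23.7]
-55 5188 ridge 288.4 w [-23.5  23.6]
-40 5154 ridge 288.3 w [-24.2  23.7]
-25 5045 ridge 288.3 w [-24.2  23.7]
-10 8513 ridge 319.3 w [-31.3  34.1]
5 5447 ridge 288.3 w [-26.   25.9]
20 1169 ridge 287.8 w [-25.4  25. ]
[[-0.173 -0.984 -0.045]
 [-0.95   0.178 -0.255]
 [ 0.259 -0.001 -0.966]]
```

```bash
python3 -m jog '[[[0,0,-0.4],[0,0,0],1],[[0,0,-0.8],[0,0,0],1],[[0,0,-1],[0,0,0],1],[[0,0,-1],[0,0,0],1]]' >o.txt
python3 -m jog '[[[0,0,-0.3],[0,0,0],1],[[0,0,-0.6],[0,0,0],1],[[0,0,-0.8],[0,0,0],1],[[0,0,-0.94],[0,0,0],1],[[0,0,-0.94],[0,0,0],1],[[0,0,-0.94],[0,0,0],1]]'
python3 - <<'E'
from h import *
i=get_image('side');save(i,'s3',(160,120,310,230),5)
E
```

```text
clock: 9.9
position: [480.1, 308.4, 49.7]
ee_rot: [-0.636, 0.761, -0.084, -0.098]
contact_force: [0.1, 0.0, -1.1]
gripper_width: 50.5
grasp_force: 63.9
```

View pics/s3.png

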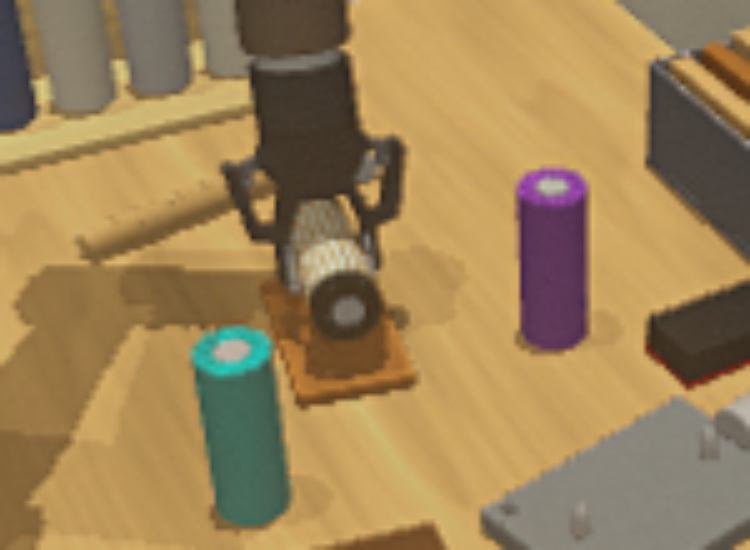

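The cartridge hovers in line with the groove, with its end at (345,300) over the saddle. I'll lower it slowly.

```bash
python3 -m jog '[[[0,0,-0.04],[0,0,0],1],[[0,0,-0.08],[0,0,0],1],[[0,0,-0.11],[0,0,0],1],[[0,0,-0.13],[0,0,0],1],[[0,0,-0.13],[0,0,0],1]]'
python3 -m jog '[[[0,0,-0.01],[0,0,0],1],[[0,0,-0.02],[0,0,0],1],[[0,0,-0.02],[0,0,0],1]]'
```

```text
clock: 10.45
position: [479.1, 307.8, 35.1]
ee_rot: [-0.636, 0.76, -0.084, -0.1]
contact_force: [-0.0, 0.4, -2.2]
gripper_width: 50.7
grasp_force: 64.1
clock: 10.75
position: [479.3, 307.9, 34.8]
ee_rot: [-0.636, 0.76, -0.085, -0.1]
contact_force: [-3.3, -0.4, 6.0]
gripper_width: 50.4
grasp_force: 64.7
```

```bash
python3 -m jog '[[[0,0,-0.005],[0,0,0],1],[[0,0,-0.01],[0,0,0],1],[[0,0,-0.01],[0,0,0],1]]'
python3 - <<'E'
from h import *
s=read_state();print(s['wrist_torque'])
E
```

```text
clock: 11.05
position: [479.3, 307.9, 34.8]
ee_rot: [-0.636, 0.76, -0.085, -0.099]
contact_force: [-4.2, -0.9, 10.9]
gripper_width: 50.7
grasp_force: 64.9
[-0.37173005  1.13475707 -0.44860829]
```

```bash
python3 -m jog '[[[-0.01,0,0.01],[0,0,0],1],[[-0.01,0,0.01],[0,0,0],-0.3],[[-0.01,0,0.01],[0,0,0],-0.4],[[-0.01,0,0.01],[0,0,0],-0.6],[[-0.01,0,0.01],[0,0,0],-0.8],[[-0.01,0,0.01],[0,0,0],-1],[[-0.01,0,0.01],[0,0,0],-1],[[-0.01,0,0.01],[0,0,0],-1]]'
python3 -m jog '[[[0,0.02,0.1],[0,0,0],-1],[[0,0.06,0.3],[0,0,0],-1],[[0,0.12,0.6],[0,0,0],-1],[[0,0.2,1],[0,0,0],-1],[[0,0.2,1],[0,0,0],-1]]'
python3 -m jog '[[[0,0,1],[0,0,0],-1],[[0,0,1],[0,0,0],-1],[[0,0,1],[0,0,0],-1]]'
python3 - <<'E'
from h import *
import pickle
i=get_image('wrist');pickle.dump(i,open('w4.pkl','wb'));save(i,'w4')
u,v=np.meshgrid(np.arange(560),np.arange(420));uv=np.c_[u.ravel(),v.ravel()]
P=cloud(i,uv);P=P[(i['range_z'].ravel()>0)&(abs(P[:,0]-480)<60)&(abs(P[:,1]-311)<95)]
q=P[(P[:,2]>58)&(P[:,2]<95)];print(cv2.minAreaRect(q[:,:2].astype(np.float32)),np.percentile(q[:,2],97))
b=P[(P[:,2]>7)&(P[:,2]<18)];print(cv2.minAreaRect(b[:,:2].astype(np.float32)))
E
```

```text
clock: 11.85
position: [478.1, 307.8, 33.2]
ee_rot: [-0.636, 0.76, -0.084, -0.1]
contact_force: [-0.2, 0.4, -0.8]
gripper_width: 85.0
grasp_force: 0.0
clock: 12.35
position: [481.0, 331.5, 139.9]
ee_rot: [-0.637, 0.761, -0.084, -0.093]
contact_force: [0.2, 0.6, 0.0]
gripper_width: 85.6
grasp_force: 0.0
clock: 12.65
position: [481.0, 330.4, 241.8]
ee_rot: [-0.637, 0.761, -0.084, -0.091]
contact_force: [0.7, 0.2, 0.0]
gripper_width: 85.4
grasp_force: 0.0
((479.3331298828125, 311.02557373046875), (130.37843322753906, 52.295738220214844), 80.200927734375) 81.00595755420741
((479.3476257324219, 311.8130798339844), (159.2302703857422, 90.24067687988281), 80.12806701660156)
```

View pics/w4.png

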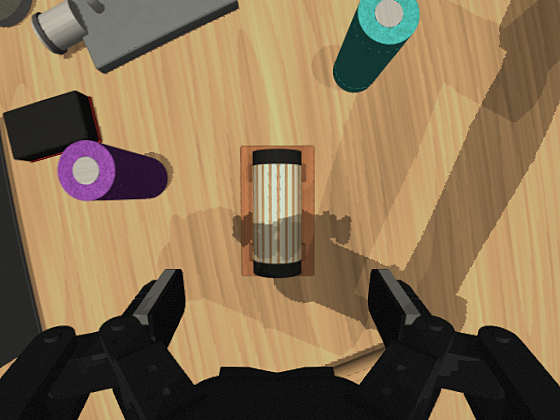

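The cartridge lies centred: its middle is at (479.3, 311.0) against the board's (479.3, 311.8), with its ridge at 81 mm. In the picture it spans rows 150–276 inside the cradle. Next I'll take the peg positions from the earlier close view, while moving toward the pot.

```bash
python3 -m jog '[[[0.3,-0.9,0.2],[0.123,-0.021,0],-1],[[0.3,-0.9,0.2],[0.123,-0.021,0],-1],[[0.3,-0.9,0.2],[0.123,-0.021,0],-1]]' >o.txt
for k in 1 2; do python3 -m jog '[[[0.3,-0.9,0],[0,0,0],-1],[[0.3,-0.9,0],[0,0,0],-1],[[0.3,-0.9,0],[0,0,0],-1]]' >o.txt; done; cat o.txt
python3 -m jog '[[[0.1,-0.9,0],[0,0,0],-1],[[0.1,-0.9,0],[0,0,0],-1],[[0.1,-0.9,0],[0,0,0],-1],[[0.1,-0.9,0],[0,0,0],-1]]'
cat > b.py <<'E'
from h import *
import pickle,sys
def base(i):
    u,v=np.meshgrid(np.arange(560),np.arange(420));uv=np.c_[u.ravel(),v.ravel()]
    P=cloud(i,uv);ok=(i['range_z'].ravel()>0)&(abs(P[:,0]-583)<170)&(abs(P[:,1]-15)<130);P=P[ok];C=i['frame'].reshape(-1,3)[ok].astype(int)
    a=np.radians(14.5);e=np.array([[np.cos(a),np.sin(a)],[-np.sin(a),np.cos(a)]])
    L=(P[:,:2]-[583,15])@e.T
    m=(P[:,2]>15)&(P[:,2]<25)&(abs(L[:,0])<105)&(abs(L[:,1])<75)&(C.max(1)-C.min(1)<40)
    print('plate z',np.median(P[m,2]),cv2.minAreaRect(P[m][:,:2].astype(np.float32)))
    tops=[]
    for s in(-60,60):
        k=(P[:,2]>27)&(P[:,2]<50)&(np.hypot(L[:,0]-s,L[:,1])<16)
        t=k&(P[:,2]>40)
        print('peg',s,k.sum(),t.sum(),P[k].max(0).round(1),P[t].mean(0).round(1) if t.any() else '');tops.append(P[t].mean(0))
    a,b=tops;print('mid',(a+b)/2,'len',np.linalg.norm(b-a),'ang',np.degrees(np.arctan2(*(b-a)[1::-1])))
E
python3 - <<'E'
from b import *
base(pickle.load(open('w1.pkl','rb')))
i=get_image('wrist');pickle.dump(i,open('w5.pkl','wb'));base(i);save(i,'w5')
E
```

```text
clock: 13.6
position: [568.4, 54.5, 252.1]
ee_rot: [-0.64, 0.769, 0.0, -0.002]
contact_force: [0.8, 0.3, -0.7]
gripper_width: 85.7
grasp_force: 0.0
clock: 14.0
position: [577.7, -32.1, 252.4]
ee_rot: [-0.641, 0.767, 0.001, -0.001]
contact_force: [-0.2, 0.7, -0.7]
gripper_width: 85.5
grasp_force: 0.0
plate z 19.204772241525802 ((591.214599609375, 17.083656311035156), (191.28585815429688, 128.99671936035156), 14.634183883666992)
peg -60 90 23 [537.7   7.1  44.2] [531.9   1.8  42.4]
peg 60 86 25 [653.1  36.6  43.6] [648.   31.9  41.9]
mid [589.98368236  16.87483624  42.18142544] len 119.93458852397637 ang 14.558580877360544
plate z 19.197291023951664 ((590.8510131835938, 18.078468322753906), (191.3603973388672, 130.55575561523438), 14.644979476928711)
peg -60 98 34 [537.7   8.1  44.2] [531.8   2.1  41.8]
peg 60 97 27 [653.3  38.   44.8] [648.   32.   42.1]
mid [589.86045823  17.05970489  41.92419234] len 120.00628931791455 ang 14.430822546869406
```

```bash
for k in 1 2 3; do python3 -m jog '[[[-0.27,-0.84,0],[0,0,0.19],-1],[[-0.27,-0.84,0],[0,0,0.19],-1],[[-0.27,-0.84,0],[0,0,0.19],-1],[[-0.27,-0.84,0],[0,0,0.19],-1]]' >o.txt; done; cat o.txt
python3 - <<'E'
from h import *
import pickle
i=get_image('wrist');pickle.dump(i,open('w6.pkl','wb'));save(i,'w6')
u,v=np.meshgrid(np.arange(560),np.arange(420));uv=np.c_[u.ravel(),v.ravel()]
P=cloud(i,uv);P=P[(i['range_z'].ravel()>0)&(abs(P[:,0]-496)<110)&(abs(P[:,1]+285)<110)]
for lo,hi in((122,140),(85,98),(7,17)):
    q=P[(P[:,2]>lo)&(P[:,2]<hi)];print(len(q),np.median(q[:,2]),cv2.minAreaRect(q[:,:2].astype(np.float32)))
print(read_state()['joints'].round(2))
E
```

```text
clock: 15.25
position: [497.6, -283.5, 253.0]
ee_rot: [0.961, -0.275, 0.0, 0.0]
contact_force: [-0.6, 0.2, -0.3]
gripper_width: 85.0
grasp_force: 0.0
1557 131.06398072941977 ((496.69647216796875, -285.2582702636719), (13.606548309326172, 86.28279876708984), 57.879180908203125)
1071 90.90653420932972 ((496.9257507324219, -285.4840393066406), (83.15800476074219, 82.93560028076172), 33.39616012573242)
4971 11.951510514653762 ((496.3858337402344, -284.9794006347656), (90.59857940673828, 149.38043212890625), 58.21010971069336)
[-0.23  0.28 -0.09  0.   -1.2   1.25]
```

View pics/w6.png

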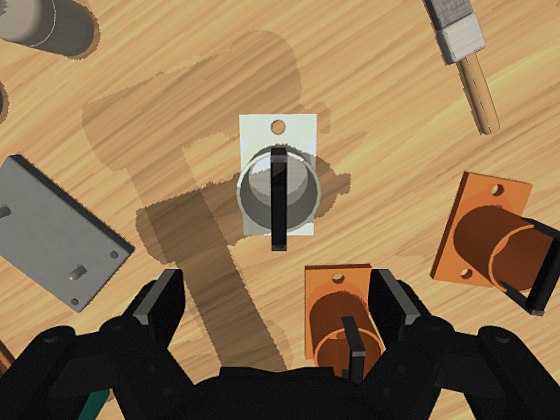

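The pot's handle, rim and foot all centre on (496.6, -285.2) at 58°, with handle top at 131 and foot at 12. In the picture the silver pot is at (279,190) and the orange ones are at the lower and right edges. I'll descend and grip the handle.

```bash
python3 -m jog '[[[-0.01,-0.02,-0.5],[0,0,0],-1],[[-0.01,-0.02,-0.9],[0,0,0],-1],[[-0.01,-0.02,-1],[0,0,0],-1],[[-0.01,-0.02,-1],[0,0,0],-1]]'
python3 -m jog '[[[0,0,-0.2],[0,0,0],-1],[[0,0,-0.35],[0,0,0],-1],[[0,0,-0.46],[0,0,0],-1],[[0,0,-0.46],[0,0,0],-1],[[0,0,-0.46],[0,0,0],0.5],[[0,0,-0.46],[0,0,0],0.5],[[0,0,-0.46],[0,0,0],0.5],[[0,0,-0.46],[0,0,0],1],[[0,0,-0.46],[0,0,0],1],[[0,0,-0.46],[0,0,0],1],[[0,0,-0.46],[0,0,0],1],[[0,0,-0.46],[0,0,0],1],[[0,0,-0.46],[0,0,0],1]]'
```

```text
clock: 15.7
position: [496.2, -285.0, 152.3]
ee_rot: [0.962, -0.274, -0.001, 0.001]
contact_force: [0.1, 0.4, 0.6]
gripper_width: 86.0
grasp_force: 0.0
clock: 17.0
position: [496.6, -286.1, 107.7]
ee_rot: [0.962, -0.274, 0.001, 0.0]
contact_force: [1.2, 2.4, 3.3]
gripper_width: 12.8
grasp_force: 59.4
```

```bash
python3 -m jog '[[[0,0,0.05],[0,0,0],1],[[0,0,0.2],[0,0,0],1],[[0,0,0.5],[0,0,0],1],[[0,0,0.8],[0,0,0],1],[[0,0,0.9],[0,0,0],1],[[0,0,0.9],[0,0,0],1]]'
for k in 1 2 3 4; do python3 -m jog '[[[0.06,0.19,0],[0,0,0.024],1],[[0.12,0.38,0],[0,0,0.048],1],[[0.18,0.57,0],[0,0,0.073],1],[[0.235,0.76,0],[0,0,0.097],1]]' >o.txt; done; cat o.txt
python3 -m jog '[[[0,0,0],[0,0,0],1],[[0,0,0],[0,0,0],1],[[0,0,0],[0,0,0],1]]'
python3 - <<'E'
from b import *
i=get_image('wrist');pickle.dump(i,open('w7.pkl','wb'));save(i,'w7')
E
```

```text
clock: 17.6
position: [496.2, -286.3, 197.8]
ee_rot: [0.962, -0.274, 0.001, 0.0]
contact_force: [-0.9, -0.4, -4.8]
gripper_width: 12.8
grasp_force: 58.8
clock: 19.2
position: [588.8, 18.4, 194.4]
ee_rot: [0.992, 0.13, -0.002, 0.0]
contact_force: [-0.0, 0.3, -4.7]
gripper_width: 12.7
grasp_force: 58.8
clock: 19.5
position: [589.4, 17.4, 196.4]
ee_rot: [0.992, 0.128, -0.001, 0.0]
contact_force: [0.5, -1.0, -3.9]
gripper_width: 13.0
grasp_force: 58.8
```

View pics/w7.png

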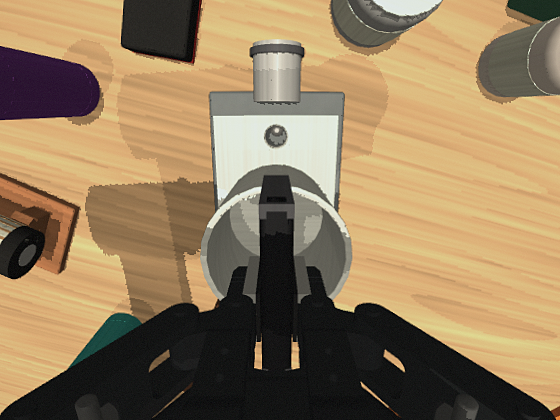

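Through the far foot hole at (275,135) the peg tip is visible. I'll measure the hole centre against the peg.

```bash
cat > hole.py <<'E'
from h import *
import pickle
def hole(i):
    u,v=np.meshgrid(np.arange(200,350),np.arange(90,210));uv=np.c_[u.ravel(),v.ravel()]
    P=cloud(i,uv);z=P[:,2].reshape(u.shape);tz=read_state()['position'][2]
    ft=tz-107.7+12
    m=((abs(z-ft)<6)).astype(np.uint8)
    q=P[m.ravel()>0];zf=np.median(q[:,2]);print('foot z',zf,'exp',ft,'rect',cv2.minAreaRect(q[:,:2].astype(np.float32)))
    A=np.c_[q[:,:2]-q[:,:2].mean(0),np.ones(len(q))];print('slope',np.linalg.lstsq(A,q[:,2],rcond=None)[0].round(3))
    cs,h=cv2.findContours(m,cv2.RETR_CCOMP,cv2.CHAIN_APPROX_NONE)
    for c,hh in zip(cs,h[0]):
        if hh[3]>=0 and cv2.contourArea(c)>60:
            (a,b),r=cv2.minEnclosingCircle(c);el=cv2.fitEllipse(c);p=plane(i,[[el[0][0]+200,el[0][1]+90]],zf)[0]
            print('hole px',el[0],el[1],'world',p.round(1), 'as peg frame along14.55 vs peg(648.1,32.0):', (np.array([[.968,.251],[-.251,.968]])@(p[:2]-[648.1,32.0])).round(1))
E
python3 -c "
from hole import *
hole(pickle.load(open('w7.pkl','rb')))
s=read_state();print(s['position'],s['ee_rot'])"
```

```text
foot z 100.13226653139523 exp 101.04065962195328 rect ((627.4345703125, 28.304672241210938), (69.7604751586914, 90.42852783203125), 15.143681526184082)
slope [-3.70000e-02 -6.00000e-03  1.00398e+02]
hole px (75.6668472290039, 45.65193557739258) (21.796606063842773, 22.412038803100586) world [647.3  33.5 100.1] as peg frame along14.55 vs peg(648.1,32.0): [-0.4  1.7]
[589.59713187  17.28526035 196.74065962] [ 9.91728643e-01  1.28351043e-01 -4.11223844e-04  3.73331419e-04]
```

```bash
python3 -m jog '[[[0.01,-0.014,-0.15],[0,0,-0.0025],1],[[0.01,-0.014,-0.3],[0,0,-0.0025],1],[[0.01,-0.014,-0.37],[0,0,-0.0025],1],[[0.01,-0.014,-0.37],[0,0,-0.0025],1],[[0.01,-0.014,-0.37],[0,0,-0.0025],1]]'
python3 -c "
from hole import *
i=get_image('wrist');pickle.dump(i,open('w8.pkl','wb'));save(i,'w8',(200,40,360,190),4)
hole(i)
u,v=np.meshgrid(np.arange(255,300),np.arange(110,165));uv=np.c_[u.ravel(),v.ravel()]
P=cloud(i,uv);k=(P[:,2]>38)&(P[:,2]<47)&(np.hypot(P[:,0]-648,P[:,1]-32)<9);print('peg',k.sum(),P[k].mean(0) if k.any() else 0)"
```

```text
clock: 20.05
position: [591.5, 16.2, 160.9]
ee_rot: [0.992, 0.126, 0.001, 0.0]
contact_force: [0.2, -0.6, -3.6]
gripper_width: 12.9
grasp_force: 58.8
foot z 64.75991369081802 exp 65.5318764293989 rect ((629.8453979492188, 26.927906036376953), (70.04729461669922, 90.72562408447266), 14.692876815795898)
slope [-3.4000e-02 -6.0000e-03  6.4996e+01]
hole px (75.78738403320312, 45.682132720947266) (21.446321487426758, 22.750370025634766) world [649.7  31.9  64.8] as peg frame along14.55 vs peg(648.1,32.0): [ 1.5 -0.5]
peg 124 [648.16534157  33.03634227  40.83520697]
```

View pics/w8.png

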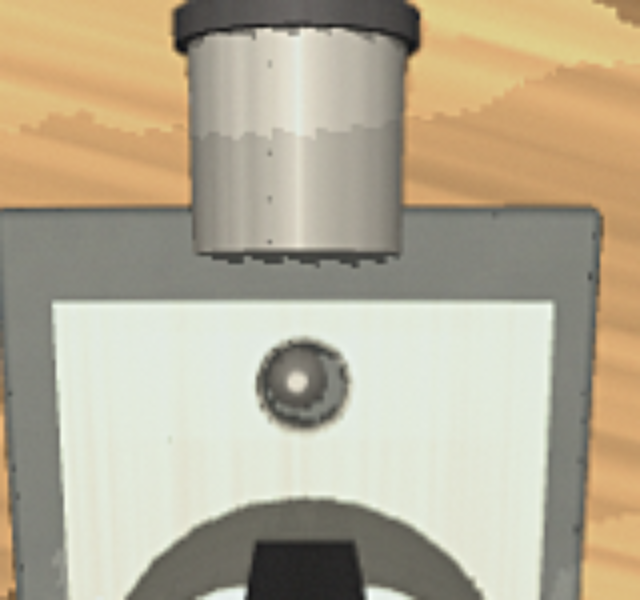

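The peg is visible at (298,380) in the crop, nearly concentric with the hole at (303,383). I'll make a 1 mm correction, then lower slowly.

```bash
python3 -m jog '[[[-0.01,0.004,-0.04],[0,0,0],1],[[-0.01,0.004,-0.08],[0,0,0],1],[[-0.01,0.004,-0.12],[0,0,0],1],[[-0.01,0.004,-0.16],[0,0,0],1],[[-0.01,0.004,-0.16],[0,0,0],1]]'
python3 -m jog '[[[0,0,-0.03],[0,0,0],1],[[0,0,-0.06],[0,0,0],1],[[0,0,-0.09],[0,0,0],1],[[0,0,-0.12],[0,0,0],1],[[0,0,-0.12],[0,0,0],1]]'
python3 -c "
from hole import *
hole(get_image('wrist'));print(read_state()['wrist_torque'])"
```

```text
clock: 20.6
position: [589.6, 16.8, 143.4]
ee_rot: [0.992, 0.126, -0.001, 0.0]
contact_force: [-0.6, -0.3, -5.0]
gripper_width: 13.0
grasp_force: 58.8
clock: 21.1
position: [589.7, 16.8, 131.7]
ee_rot: [0.992, 0.126, -0.0, 0.0]
contact_force: [-0.5, -0.3, -4.0]
gripper_width: 12.4
grasp_force: 58.8
foot z 35.491895290810675 exp 36.29743228343442 rect ((636.317626953125, 29.680160522460938), (87.06339263916016, 90.5837173461914), 14.655223846435547)
slope [-1.7000e-02 -1.0000e-03  3.5876e+01]
hole px (75.6285171508789, 45.59681701660156) (8.7599458694458, 9.557924270629883) world [647.7  32.6  35.5] as peg frame along14.55 vs peg(648.1,32.0): [-0.2  0.7]
hole px (75.62646484375, 45.61428451538086) (20.327774047851562, 20.91544532775879) world [647.7  32.6  35.5] as peg frame along14.55 vs peg(648.1,32.0): [-0.2  0.7]
[-0.00745908  0.00459289  0.06117947]
```

```bash
python3 -m jog '[[[0,0,-0.01],[0,0,0],1],[[0,0,-0.02],[0,0,0],1],[[0,0,-0.03],[0,0,0],1],[[0,0,-0.03],[0,0,0],1]]'
python3 -m jog '[[[0,0,-0.01],[0,0,0],1],[[0,0,-0.015],[0,0,0],1],[[0,0,-0.015],[0,0,0],1]]'
```

```text
clock: 21.55
position: [590.0, 16.8, 129.2]
ee_rot: [0.992, 0.126, 0.0, 0.0]
contact_force: [-0.7, 0.5, -3.0]
gripper_width: 12.8
grasp_force: 58.8
clock: 21.85
position: [590.1, 16.9, 127.8]
ee_rot: [0.992, 0.126, 0.0, 0.0]
contact_force: [-0.5, 0.4, -4.5]
gripper_width: 13.3
grasp_force: 58.9
```

```bash
python3 -m jog '[[[0,0,-0.01],[0,0,0],1],[[0,0,-0.015],[0,0,0],1],[[0,0,-0.015],[0,0,0],1]]'
python3 -m jog '[[[0,0,-0.01],[0,0,0],1],[[0,0,-0.015],[0,0,0],1],[[0,0,-0.015],[0,0,0],1]]'
```

```text
clock: 22.15
position: [590.1, 17.0, 127.7]
ee_rot: [0.992, 0.126, 0.001, 0.0]
contact_force: [-6.2, 2.3, 4.8]
gripper_width: 13.1
grasp_force: 60.2
clock: 22.45
position: [590.1, 17.1, 127.6]
ee_rot: [0.992, 0.127, 0.001, 0.0]
contact_force: [-6.7, 3.4, 11.2]
gripper_width: 12.8
grasp_force: 61.1
```

```bash
python3 -c "
from hole import *
hole(get_image('wrist'))"
python3 -m jog '[[[0,0,0.01],[0,0,0],1],[[0,0,0.01],[0,0,0],0.8],[[0,0,0.01],[0,0,0],0.6],[[0,0,0.01],[0,0,0],0.3],[[0,0,0.01],[0,0,0],-0.2],[[0,0,0.01],[0,0,0],-0.6],[[0,0,0.01],[0,0,0],-0.6],[[0,0,0.01],[0,0,0],-0.6],[[0,0,0.01],[0,0,0],-0.6]]'
python3 -m jog '[[[0,0,0.1],[0,0,0],-0.6],[[0,0,0.4],[0,0,0],-0.6],[[0,0,0.8],[0,0,0],-0.6],[[0,0,0.9],[0,0,0],-0.6],[[0,0,0.9],[0,0,0],-0.6],[[0,0,0.9],[0,0,0],-0.6]]'
python3 - <<'E'
from h import *
import pickle
i=get_image('wrist');pickle.dump(i,open('w9.pkl','wb'))
u,v=np.meshgrid(np.arange(560),np.arange(420));uv=np.c_[u.ravel(),v.ravel()]
P=cloud(i,uv);P=P[(i['range_z'].ravel()>0)]
L=(P[:,:2]-[590.1,17.1])@np.array([[.968,.251],[-.251,.968]]).T
def pl(m):
    q=P[m];A=np.c_[L[m],np.ones(len(q))];return len(q),np.median(q[:,2]).round(1),np.linalg.lstsq(A,q[:,2],rcond=None)[0].round(3)
print('foot',pl((abs(P[:,2]-32)<4)&(abs(L[:,0])<74)&(abs(L[:,1])<44)&(abs(L[:,0])>45)))
print('plate',pl((abs(P[:,2]-20)<4)&(abs(L[:,0])<93)&(abs(L[:,1])<63)))
h=(P[:,2]>144)&(P[:,2]<165)&(abs(L[:,0])<60)&(abs(L[:,1])<20);print('handle',np.median(P[h,2]),cv2.minAreaRect(P[h][:,:2].astype(np.float32)))
j=get_image('side');a=j['frame'][150:270,190:350];
f=np.hstack([cv2.resize(a,None,fx=3,fy=3),cv2.resize(i['frame'][0:360,100:420],(320,360))]);cv2.imwrite('pics/f.png',f[:,:,::-1])
E
```

```text
foot z 31.517291425172488 exp 31.881971636318283 rect ((637.0850219726562, 29.797657012939453), (87.04032135009766, 90.55645751953125), 14.53559684753418)
slope [-2.3000e-02 -5.0000e-03  3.1841e+01]
hole px (75.99472045898438, 45.93327713012695) (21.92556381225586, 22.331945419311523) world [648.2  32.7  31.5] as peg frame along14.55 vs peg(648.1,32.0): [0.2 0.7]
clock: 23.4
position: [590.2, 16.8, 125.7]
ee_rot: [0.992, 0.126, 0.0, 0.0]
contact_force: [-0.3, 0.9, -0.5]
gripper_width: 68.3
grasp_force: 0.0
clock: 24.0
position: [589.5, 16.9, 215.3]
ee_rot: [0.992, 0.126, -0.0, 0.0]
contact_force: [0.4, -0.3, -0.3]
gripper_width: 68.0
grasp_force: 0.0
foot (2646, np.float64(31.5), array([ 0.   , -0.   , 31.446]))
plate (6289, np.float64(19.4), array([-0.   ,  0.   , 19.393]))
handle 151.1179076710304 ((589.9306640625, 17.599056243896484), (86.70486450195312, 14.033775329589844), 15.012090682983398)
```

View pics/f.png

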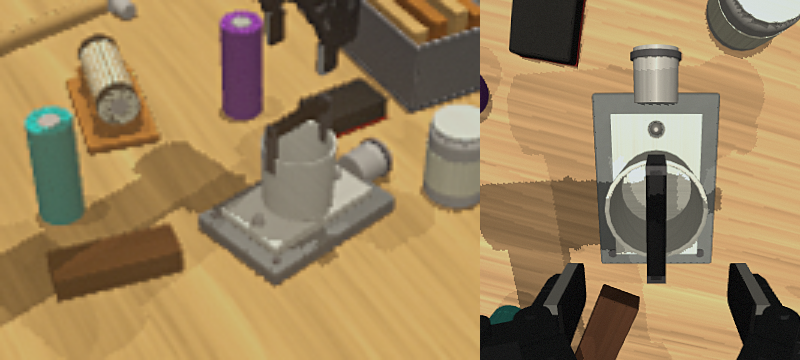

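The pot is seated: its foot is level, 12.1 mm above the plate, and a peg shows through each hole at (656,128) in the wrist view and (258,220) in the side view. The cartridge lies in the cradle at (110,80), and the other things are where they started.

```bash
python3 -c "
from bench import *
print(job_done())"
```

```text
the job is handed in; nothing more can be done
None
```

Job handed in after about 24 s of the allowed 67 s: the cartridge lies centred in both V-notches of the cradle, the dust pot sits level and fully home on both pegs, and the gripper has let go of both; `job_done()` gave no verdict.

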